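Run a finishing tap to the bottom of a nut blank

ROBOT

A 6-joint arm with a two-finger parallel gripper is mounted at the origin on the work surface. World frame = base frame: x ahead of the robot, y to its left, z up, the work surface at z = 0. Lengths are in m, angles in degrees, forces in N, time in s.
With the tool pointing down it reaches from about 0.3 to 0.75 m from the base axis. Payload 8.5 kg.
Tool frame: the origin (TCP) lies between the finger pads; the fingertips stand 17 mm ahead of it and the grasp point (between the pads) lies 2 mm behind it (env.tip_reach is the distance from the TCP to the fingertips, in m); z points along the fingers, y is the line along which they close (so a half turn about z gives the same grasp; the last joint's range is limited). The gripper opens to 85 mm and grips with 20 to 120 N. Pads are 22 mm wide; open, the fingers measure 114 mm over their backs; the gripper's body (76 mm by 85 mm) begins 54 mm behind the grasp point. The pads swing forward as they close: fully open they stand 13 mm farther back than shut.
Start: joints at [54.299, 21.807, 74.336, -0, 83.858, -12.336], TCP at [0.218, 0.505, 0.224] pointing down, gripper open.
Joint ranges: [-178.18, 178.18], [-50.72, 133.34], [12.68, 142.11], [-81.47, 261.47], [9.98, 163.14], [-165.26, 165.26]. Speed limits (degrees/s): [136.94, 136.94, 180, 180, 180, 180].

INTERFACE

Orientations are given as a 3x3 rotation matrix whose columns are the frame's x, y, z axes.
In Python, from rig import env, viewer gives the robot as it stands.
- The arm moves only by the tool move_arm, never from a script. Its argument "motion" is a list of rows, each a list of 2 entries, a list of its own where there are three numbers: the shift along the tool's x, y, z normalised to -1 to 1, where 1 is 50 mm, then the turn, a rotation vector about the tool's x, y, z normalised to -1 to 1, where 1 is 8 degrees. A call has 1 to 20 rows; each row shifts and turns the commanded pose from where the row before left it, along the tool's axes as they then stand; what a row does not reach is not made up. A row lasts 1/10 s, in which the tool goes at most 50 mm and 8.59 degrees, less where a joint would pass 70% of its speed; a pose out of reach is approached as far as the arm can. A call with a number of a shift or a turn outside -1 to 1 is refused whole. A call with a gripper value outside its range is refused whole. "claw" is the closure, from 0 (fully open) to 1 (shut), set as the call begins (left out, the last holds). The fingers move at their own pace and stop on an object; "force" is the grip in N (left out, the last holds). Time passes only in rows, so rows that do not move let the fingers close. It gives the time, the measured TCP pose, the force, the opening and the grip force at its end, in the units of the state.
- env.observe(): the state, without advancing time (a new reading comes with each control period).
- viewer.get_image(name): name is "scene" or "top"; returns a dict with "frame" (384x512x3 uint8, red, green, blue), "depth" (384x512 float32, m along the optical axis (not along the pixel's ray), 0 where there is no reading), "fx", "fy", "cx", "cy" (pixels), "eye" and "attitude" of the camera in the world. Camera axes: x right, y up, looking along -z (the intrinsics and any distortion apply to the point x, -y, -z); pixel columns grow to the right and rows downward; lengths in m; the calibration is good to about 2 mm. A picture is of the moment at which its call begins.
- env.close_job(): hands the job in; it is judged then, once.
The state is a dict: "time_s": time; "q": joint angles; "qvel": joint speeds; "joint_efforts": joint torques, N m; "position": TCP position; "tool_rot": TCP orientation; "ft_force": force on the tool from outside, world axes, zero at the start; "wrist_torque": the same for the moment, N m; "grip_width": finger opening in m; "gripper_force": force on a finger pad.
Only numpy, scipy, OpenCV 4.12 (cv2) and the standard library are available. Lean on these libraries where they do the work, as an engineer would, in place of code of your own. Each camera call takes 0.05 s, during which the arm holds its last target. There are 200 camera calls.

TASK

Take the tap wrench from the bench and set it down over the square of the tap that stands in the nut blank in the vice. Clean out the thread as a fitter does: half a turn in (clockwise from above), a quarter back, half a turn in again, a quarter back, then on in until you feel the tap come up solid against the bottom; nip it gently, never force it, for an over-twisted tap snaps. Leave the tap there with the wrench lying level on its square, let go, and leave the other things alone.

Things in the scene. Friction and masses are not known exactly. Their poses are not given: they have to be found in the camera images.
- wrench: Loose bar-type tap wrench, 236 mm long, 0.4 kg, flat on the bench: steel centre body 72 x 34 x 18 mm with a 17.8 mm square hole right through, a dark round handle 14 mm thick each side, one with a brass collar. Origin: centre of the hole at the underside; x along the handles, to the collar; y across the body (flat sides, to be gripped, at y = -17 and +17 mm); z up.
- tap_square (a point): Top centre of the upright tap, on its axis, about 169 mm above the bench; x and y square to the flats of its 16 mm square (19 mm tall, the top 2.5 mm reduced to 13 mm), z up. 19 mm under it a 23 mm round shank forms the shoulder on which the wrench rests. The wrench's hole has 0.9 mm play all round, 6 degrees either way in turning. The tap sinks 3.5 mm for each turn in.
- blank_top (a point): Centre of the top of the hexagonal nut blank, 46 mm across flats, 88 mm above the bench, clamped in a mint-green drill vice, 100 mm wide, 280 mm long with its screw, jaws 75 mm high, bolted down. x points from the vice's screw and tommy bar to its fixed jaw. The tap's 30 mm thread stands 24 mm out of the blank, its 23 mm shank above that.
- tap_turn (a joint): How far the tap's thread has turned in the blank, rad: 0 at the start, growing clockwise from above (going in); half a turn is 3.14. It takes about 0.2 Nm to turn it, either way. It comes up solid at the bottom of the hole roughly one turn in; where exactly differs by some 20 degrees either way and shows only in the turning moment.
- tap_twist (a joint): Elastic wind-up of the tap's shank, rad: how far its square is turned ahead of its thread, positive clockwise. A spring of 4 Nm per rad: about 0.05 while the tap turns freely in, -0.05 backwards. Nipped on the bottom means 0.08 or more (0.32 Nm); beyond 0.2 either way (0.8 Nm) the tap snaps.
- file: Bystander: flat file with a wooden handle, 260 mm long, loose on the bench. Origin under its middle; x along the blade.
- blank_a: Bystander: spare hexagonal steel nut blank, 46 mm across flats, 46 mm tall. Origin: centre of its underside.
- blank_b: Bystander: a second spare nut blank like it.
- taper_tap: Bystander: another tap of the set with two copper rings, 150 mm long, lying on the bench. Origin under its middle.
- oil: Bystander: yellow plastic oil bottle with red cap, 56 mm across, 130 mm tall. Origin: centre of its underside.
- brush: Bystander: hand brush with a wooden handle, 200 mm long. Origin under its middle.
- square: Bystander: engineer's square, dark stock 100 mm, steel blade 130 mm, lying flat. Origin under the stock's middle.

How it is judged:
By the outcome, as a careful person would: the job done as asked, in the order asked, and still so for the second after the job is handed in, with the robot touching nothing.
It also fails if it takes over 72 s, if anything falls off the work surface, if the arm or the gripper's body presses on something with over 40 N, if the wrist force passes 120 N, or if a joint passes its speed limit or range.

## Working session

There is one attempt and no reset: what is moved stays moved. The work goes in short steps, Python scripts to look and compute and a tool call to move; the robot and the scene stay as the last step left them, time stands still between calls to the robot, and variables do not carry over. Pictures are saved under pics/ and viewed, at most 10 in all, crops included, and the job is handed in when it is done.

Besides the shell and the picture viewer there is one more tool, called after "Request:" by a JSON object that holds its "fn" and its "kwargs". move_arm: Moves the arm, as the interface text tells. Scaled input: -1 to 1 covers 50 mm each way for a shift and 8 degrees each way for a turn. Its arguments: {"type":"object","properties":{"motion":{"type":"array","items":{"type":"array"}},"claw":{"type":"number"},"force":{"type":"number"}},"required":["motion"]}

```bash
mkdir -p pics; ls
cat > h.py <<'E'
import numpy as np, cv2, sys
from rig import env, viewer
def snap(n):
    im=viewer.get_image(n); np.savez(f'pics/{n}.npz',**{k:np.asarray(v) for k,v in im.items()}); return im
def load(n): return dict(np.load(f'pics/{n}.npz'))
def world(im,u,v,d=None):
    u=np.asarray(u,float);v=np.asarray(v,float)
    if d is None: d=im['depth'][v.round().astype(int),u.round().astype(int)]
    c=np.stack([(u-im['cx'])/im['fx']*d,-(v-im['cy'])/im['fy']*d,-d],-1)
    return c@im['attitude'].T+im['eye']
def onz(im,u,v,z):
    p=world(im,u,v,1.0); e=im['eye']; r=p-e; return e+r*((z-e[2])/r[...,2])[...,None]
E
python3 - <<'E'
from h import *
for n in('scene','top'):
    im=snap(n); print(n,im['fx'],im['cx'],im['cy'],im['eye'],im['attitude'].round(3).tolist(),[k for k in im])
    cv2.imwrite(f'pics/{n}0.png',cv2.resize(im['frame'][...,::-1],(800,600),interpolation=cv2.INTER_CUBIC))
print(env.observe(),env.tip_reach)
E
```

```text
pics
scene 419.5814812849294 255.07723440716552 199.09406901313994 [1.23928994 0.3913917  0.83712538] [[-0.618, -0.518, 0.591], [0.786, -0.424, 0.45], [0.017, 0.743, 0.669]] ['frame', 'depth', 'fx', 'fy', 'cx', 'cy', 'eye', 'attitude']
top 455.44605008198613 254.75508163707852 190.9080196301368 [ 0.51777179 -0.06123309  1.39121299] [[0.009, 0.998, -0.061], [-1.0, 0.01, 0.021], [0.022, 0.061, 0.998]] ['frame', 'depth', 'fx', 'fy', 'cx', 'cy', 'eye', 'attitude']
{'time_s': 0.1, 'q': array([ 5.43002781e+01,  2.18361977e+01,  7.43791333e+01, -1.31529741e-03,
        8.38592242e+01, -1.23369629e+01]), 'qvel': array([ 0.0426783 , -0.00387804, -0.17269787,  0.06735341, -0.01244116,
       -0.07846255]), 'joint_efforts': array([ 2.75390659e-03, -4.49218762e+01, -2.31657904e+01, -2.08423839e-04,
        3.65376240e-03,  2.57083025e-05]), 'position': array([0.21795531, 0.50466784, 0.22358979]), 'tool_rot': array([[-9.18013454e-01,  3.96548547e-01, -7.40782620e-04],
       [ 3.96549156e-01,  9.18012866e-01, -1.07003278e-03],
       [ 2.55728031e-04, -1.27606121e-03, -9.99999153e-01]]), 'ft_force': array([ 0.20383049,  0.11690192, -0.22548011]), 'wrist_torque': array([ 0.00449458,  0.01016359, -0.04510123]), 'gripper_force': 0.0, 'grip_width': 0.08568925598832407} 0.017
```

View pics/top0.png

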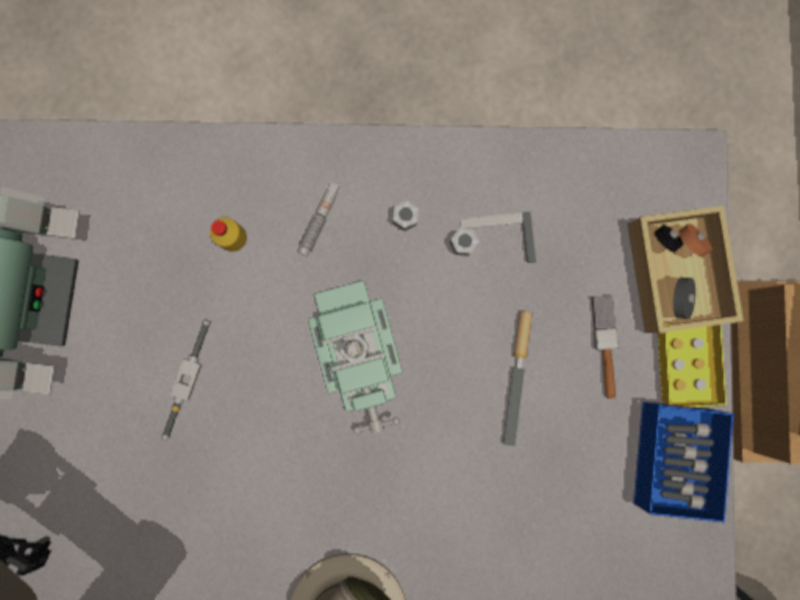

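View pics/scene0.png

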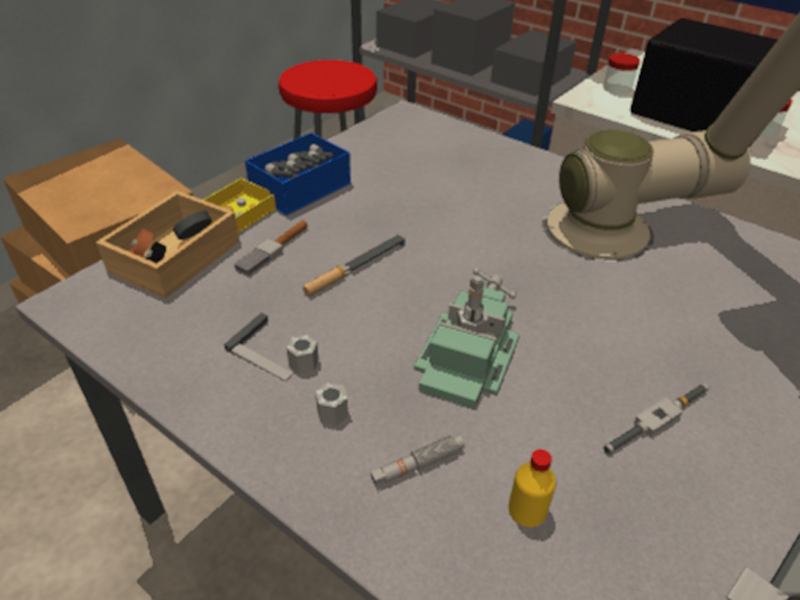

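Run:
```python
from h import *
T=load('top');S=load('scene')
def crop(im,u,v,w,h,s): 
    return cv2.resize(im['frame'][v:v+h,u:u+w,::-1],(w*s,h*s),interpolation=cv2.INTER_CUBIC)
a=crop(T,98,200,50,85,6) # wrench top
b=crop(T,200,200,60,40,7); c=crop(S,285,170,50,40,7)
W=np.zeros((600,800,3),np.uint8); W[:510,:300]=a; W[:280,310:730]=b; W[290:570,310:660]=c
cv2.imwrite('pics/c1.png',W)
d=T['depth'][200:240,212:245]; 
P=world(T,*np.meshgrid(np.arange(205,250),np.arange(200,245)))
m=P[...,2]>.15; print(P[m].round(4)[:60].tolist(),m.sum())
PS=world(S,*np.meshgrid(np.arange(285,330),np.arange(165,215))); m=PS[...,2]>.16; print('scene',m.sum(),PS[m].mean(0),PS[m].min(0),PS[m].max(0))
P=world(T,*np.meshgrid(np.arange(98,148),np.arange(195,290))); m=(P[...,2]>.008)&(P[...,2]<.04);q=P[m]
print(m.sum(),q.mean(0),np.percentile(P[...,2],[10,50]));u,s,v=np.linalg.svd(q[:,:2]-q[:,:2].mean(0));print(v[0],np.ptp((q[:,:2]-q[:,:2].mean(0))@v[0]))
```

```text
[[0.5178, -0.0612, 1.3912], [0.5178, -0.0612, 1.3912], [0.5178, -0.0612, 1.3912], [0.516, -0.0051, 0.162], [0.516, -0.0073, 0.1521], [0.5133, -0.0026, 0.165], [0.5134, -0.0054, 0.1674], [0.5134, -0.0081, 0.1698], [0.5134, -0.0107, 0.1663], [0.5134, -0.0129, 0.155], [0.5107, -0.0028, 0.168], [0.5107, -0.0056, 0.171], [0.5107, -0.0079, 0.1633], [0.5107, -0.0106, 0.1642], [0.5108, -0.0135, 0.1704], [0.5107, -0.0159, 0.1623], [0.5107, -0.0182, 0.1502], [0.5079, 0.0002, 0.1616], [0.508, -0.0029, 0.1704], [0.508, -0.0055, 0.1678], [0.5081, -0.0083, 0.1709], [0.508, -0.0107, 0.1655], [0.5081, -0.0135, 0.1677], [0.5081, -0.0162, 0.1693], [0.5178, -0.0612, 1.3912], [0.5053, 0.0, 0.164], [0.5053, -0.0029, 0.1687], [0.5053, -0.0054, 0.1663], [0.5054, -0.0082, 0.1681], [0.5054, -0.0108, 0.1658], [0.5054, -0.0135, 0.1678], [0.5053, -0.0183, 0.151], [0.5178, -0.0612, 1.3912], [0.5026, -0.0002, 0.1673], [0.5027, -0.0032, 0.175], [0.5027, -0.0056, 0.1688], [0.5027, -0.0081, 0.1655], [0.5027, -0.0108, 0.1649], [0.5027, -0.0135, 0.1656], [0.4997, 0.0006, 0.1506], [0.4999, -0.0028, 0.1658], [0.5, -0.0055, 0.1664], [0.5, -0.0081, 0.165], [0.5, -0.0109, 0.1678], [0.5, -0.0134, 0.1634], [0.4971, -0.0075, 0.1505], [0.4973, -0.0108, 0.1649], [0.4971, -0.013, 0.151], [0.5178, -0.0612, 1.3912], [0.5178, -0.0612, 1.3912]] 50
scene 48 [0.58436874 0.0344461  0.23542654] [ 0.49602403 -0.01767283  0.16003176] [1.23928994 0.3913917  0.83712538]
523 [0.44379279 0.31687945 0.01480895] [-0.00526407 -0.00133473]
[-0.95128264  0.30832019] 0.23820594513734716
```

View pics/c1.png

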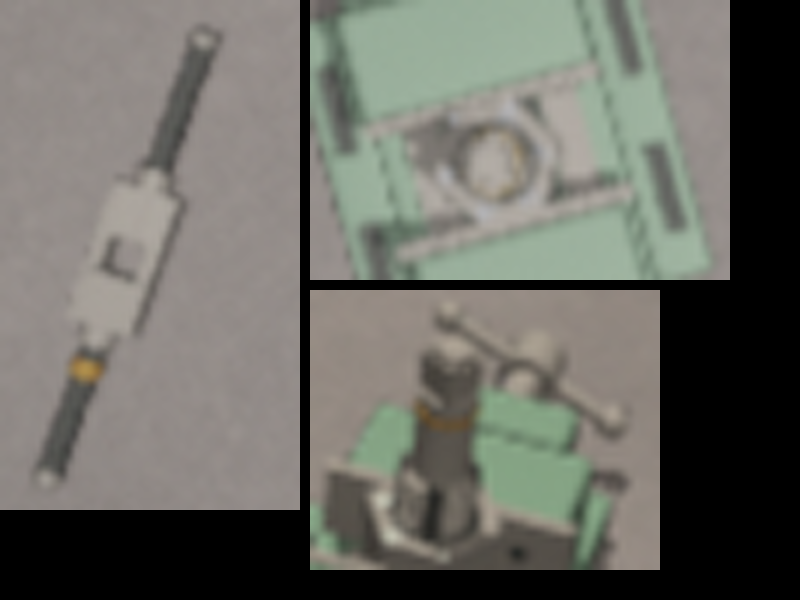

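Run:
```python
from h import *
T=load('top')
f=lambda x,y,s,u0,v0:(u0+(x+.5)/s-.5, v0+(y+.5)/s-.5)
pts=[(203,37,.009),(48,483,.009),(128,258,.018)]
for x,y,z in pts: print(onz(T,*map(np.array,f(x,y,6,98,200)),np.array(z)))
print('tap',onz(T,*map(np.array,f(182,160,7,200,200)),np.array(.168)))
out=[]
for n,(u0,v0,w,h) in {'top':(212,208,30,30),'scene':(295,172,30,30)}.items():
    fr=[];dp=[]
    for i in range(12):
        im=viewer.get_image(n);fr.append(im['frame'].astype(float));dp.append(im['depth'])
    F=np.mean(fr,0); D=np.array(dp);D=np.where(D>0,D,np.nan);D=np.nanmedian(D,0)
    np.savez(f'pics/{n}avg.npz',F=F,D=D)
    out.append(cv2.resize(F[v0:v0+h,u0:u0+w,::-1].astype(np.uint8),(390,390),interpolation=cv2.INTER_CUBIC))
    P=world(im,*np.meshgrid(np.arange(512.),np.arange(384.)),D)
    m=(P[...,2]>.16)&(P[...,2]<.18)&(abs(P[...,0]-.506)<.02)&(abs(P[...,1]+.008)<.02)
    q=P[m];c=q[:,:2].mean(0);z=(q[:,0]-c[0])+1j*(q[:,1]-c[1]);print(n,m.sum(),q.mean(0), 'yaw',(np.degrees(np.angle((z**4).sum()))/4)%90-45,cv2.minAreaRect((q[:,:2]*1000).astype(np.float32)))
    vs,us=np.where(m); 
    for v in range(vs.min(),vs.max()+1): print(' '.join('%4.0f'%(P[v,u,2]*1000) for u in range(us.min(),us.max()+1)))
cv2.imwrite('pics/c2.png',np.hstack(out))
```

```text
[0.55319419 0.28143743 0.009     ]
[0.33068393 0.35248882 0.009     ]
[0.44282421 0.31348648 0.018     ]
tap [ 0.50690436 -0.00968131  0.168     ]
top 37 [ 0.50678993 -0.00757264  0.16625262] yaw -20.10920032425384 ((506.7974853515625, -7.611381530761719), (15.352659225463867, 15.976231575012207), 72.05840301513672)
 110  167  162  148  148  148  138
 148  163  168  167  165  156  148
 147  169  167  167  167  166  166
 164  166  168  168  167  166  165
 165  167  167  166  168  167  151
 166  167  166  168  167  165  149
 149  166  165  167  166  166  148
 110  149  149  147  166  148  109
scene 40 [ 0.50761265 -0.00697706  0.16591859] yaw -19.742237447269982 ((506.1905517578125, -8.000109672546387), (15.12466812133789, 14.650408744812012), 69.5140609741211)
  -1   -1   -1   -1  168   57   58   58
  -1   -0  168  168  169  167   54   55
 166  168  168  168  168  167  168   52
 165  166  168  168  168  168  168  167
 162  165  166  168  168  167  165  165
 159  162  165  166  165  165  164  162
 156  160  161  164  163  161  160  158
 154  157  159  161  160  158  156  154
```

View pics/c2.png

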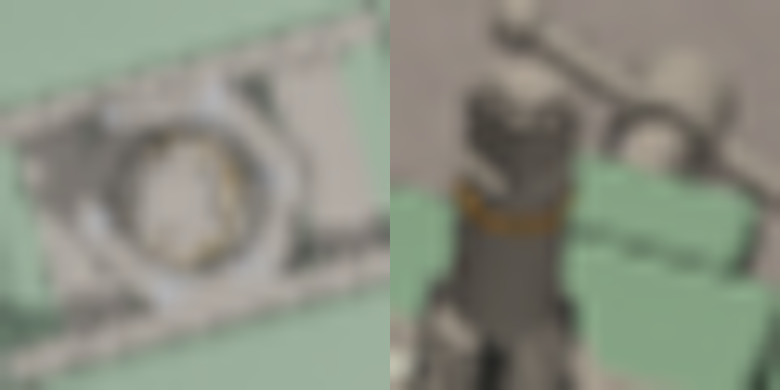

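```bash
cat >> h.py <<'E'
def plan(t,phi):
    o=env.observe();R=o['tool_rot'];c=np.degrees(np.arctan2(R[1,0],R[0,0]));dy=(phi-c+180)%360-180
    p=np.radians(phi);x=np.array([np.cos(p),np.sin(p),0]);Rn=np.stack([x,np.cross([0,0,-1],x),[0,0,-1]],1)
    s=Rn.T@(np.array(t)-o['position'])
    print('turn first (units)',np.round(-dy/8,3),'then shift mm',(s*1000).round(2),'units',(s/.05).round(3),'yaw now',c.round(2),'q6',o['q'][5].round(1),'t',o['time_s'])
E
python3 -c "
from h import *
plan([.443,.3168,.08],162.2)"
```

```text
turn first (units) -0.696 then shift mm [-271.62 -110.34  144.13] units [-5.432 -2.207  2.883] yaw now 156.63 q6 -12.3 t 1.3
```

Request:
{"fn": "move_arm", "kwargs": {"motion": [[[0,0,0],[0,0,-0.696]],[[-0.543,-0.221,0.288],[0,0,0]],[[-0.543,-0.221,0.288],[0,0,0]],[[-0.543,-0.221,0.288],[0,0,0]],[[-0.543,-0.221,0.288],[0,0,0]],[[-0.543,-0.221,0.288],[0,0,0]],[[-0.543,-0.221,0.288],[0,0,0]],[[-0.543,-0.221,0.288],[0,0,0]],[[-0.543,-0.221,0.288],[0,0,0]],[[-0.543,-0.221,0.288],[0,0,0]],[[-0.543,-0.221,0.288],[0,0,0]],[[0,0,0],[0,0,0]],[[0,0,0],[0,0,0]]], "claw": 0, "force": 40}}

```text
time_s: 2.6
position: [0.4429, 0.3165, 0.08]
tool_rot: [[-0.952, 0.307, -0.001], [0.307, 0.952, -0.0], [0.001, -0.0, -1.0]]
ft_force: [-0.8, 0.2, -0.4]
grip_width: 0.0856
gripper_force: 0.0
```

Run:
```python
from h import *
plan([.443,.3168,.020],162.2)
im=snap('scene');f=im['frame'][220:320,360:480,::-1]
cv2.imwrite('pics/c3.png',cv2.resize(f,(720,600),interpolation=cv2.INTER_CUBIC))
```

```text
turn first (units) -0.008 then shift mm [-2.0e-02  2.9e-01  6.0e+01] units [-0.     0.006  1.2  ] yaw now 162.14 q6 -49.1 t 2.6
```

View pics/c3.png

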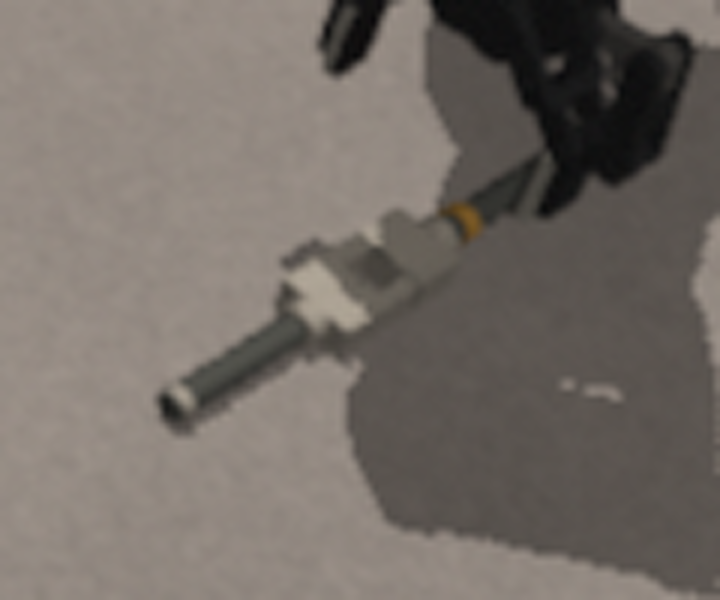

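The picture shows the wrench between the opened fingers, with its hole at about (378,268) in the crop. The grasp line is right, so I go down.

Request:
{"fn": "move_arm", "kwargs": {"motion": [[[0,0.003,0.4],[0,0,0]],[[0,0.003,0.4],[0,0,0]],[[0,0,0.2],[0,0,0]],[[0,0,0.2],[0,0,0]],[[0,0,0],[0,0,0]],[[0,0,0],[0,0,0]]]}}

```text
time_s: 3.25
position: [0.4431, 0.3173, 0.0206]
tool_rot: [[-0.952, 0.305, 0.001], [0.305, 0.952, 0.0], [-0.001, 0.0, -1.0]]
ft_force: [-0.0, 0.8, 0.5]
grip_width: 0.0857
gripper_force: 0.0
```

Request:
{"fn": "move_arm", "kwargs": {"motion": [[[0,0,0],[0,0,0]],[[0,0,0],[0,0,0]],[[0,0,0],[0,0,0]],[[0,0,0],[0,0,0]],[[0,0,0],[0,0,0]],[[0,0,0],[0,0,0]],[[0,0,0],[0,0,0]],[[0,0,0],[0,0,0]]], "claw": 1, "force": 40}}

```text
time_s: 4.05
position: [0.4429, 0.317, 0.0201]
tool_rot: [[-0.952, 0.306, -0.0], [0.306, 0.952, -0.0], [0.0, -0.0, -1.0]]
ft_force: [0.5, -0.0, -0.5]
grip_width: 0.0002
gripper_force: 0.0
```

Run:
```python
from h import *
S=load('scene');print(onz(S,np.array(360+378.5/6-.5),np.array(220+268.5/6-.5),np.array(.018)))
plan([.443,.3168,.22],160)
```

```text
[0.4415854  0.31715531 0.018     ]
turn first (units) 0.276 then shift mm [-1.2000e-01 -1.5000e-01 -1.9988e+02] units [-2.000e-03 -3.000e-03 -3.998e+00] yaw now 162.21 q6 -49.1 t 4.05
```

Run:
```python
from h import *
out=[]
for n,(v,u) in {'scene':(220,350),'top':(190,80)}.items():
    im=snap(n);out.append(cv2.resize(im['frame'][v:v+110,u:u+80,::-1],(400,550),interpolation=cv2.INTER_CUBIC))
cv2.imwrite('pics/c4.png',np.hstack(out)); o=env.observe(); print(o['grip_width'],o['gripper_force'])
```

```text
0.0003202721627943503 0.0
```

View pics/c4.png

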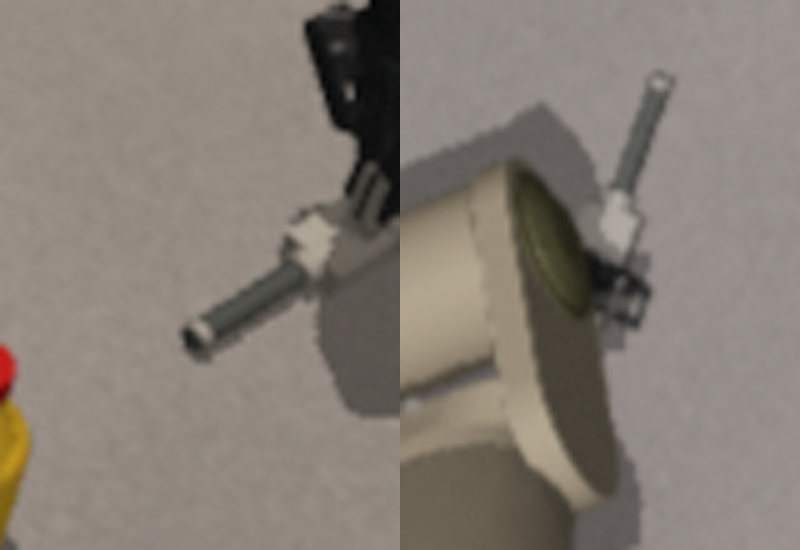

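The left crop shows the fingers shut at about (370,195), over the middle of the body. The wrench itself hasn't moved. I'll measure how high the tips are from depth.

Run:
```python
from h import *
S=load('scene')
for v in range(250,270): print(v,[tuple((world(S,u,v)*1000).round().astype(int).tolist()) for u in range(416,432,2)])
o=env.observe();print(o['position'],o['ft_force'],o['time_s'],o['q'])
```

```text
250 [(386, 283, -2), (384, 287, -1), (380, 291, -2), (454, 304, 74), (451, 308, 73), (454, 312, 80), (445, 316, 74), (460, 321, 91)]
251 [(392, 285, 1), (387, 289, -1), (385, 293, 0), (451, 305, 68), (452, 309, 71), (450, 313, 73), (452, 317, 78), (456, 321, 84)]
252 [(395, 286, 0), (390, 290, -2), (386, 294, -2), (447, 305, 61), (452, 310, 68), (447, 313, 67), (455, 318, 77), (455, 322, 81)]
253 [(396, 287, -2), (393, 291, -2), (394, 296, 2), (446, 306, 57), (448, 310, 62), (450, 315, 67), (1239, 391, 837), (459, 324, 82)]
254 [(402, 289, 0), (398, 293, 0), (395, 297, 0), (443, 307, 50), (454, 312, 64), (452, 316, 66), (461, 321, 78), (456, 324, 76)]
255 [(408, 290, 3), (400, 294, -2), (443, 303, 45), (449, 308, 53), (452, 313, 59), (455, 317, 65), (459, 321, 72), (458, 325, 74)]
256 [(407, 291, -2), (405, 296, 0), (444, 304, 42), (453, 309, 54), (455, 314, 59), (456, 318, 63), (455, 322, 65), (457, 326, 70)]
257 [(410, 293, -2), (408, 297, 0), (445, 305, 40), (451, 310, 50), (451, 314, 53), (452, 319, 57), (450, 322, 58), (454, 327, 64)]
258 [(414, 294, 0), (412, 298, 0), (446, 306
[... 1015 characters left out ...]
6 [(455, 306, 15), (452, 310, 15), (435, 313, 1), (430, 316, -1), (438, 322, 11), (436, 326, 12), (435, 330, 15), (435, 334, 18)]
267 [(460, 308, 17), (460, 312, 21), (452, 315, 15), (432, 318, -2), (434, 322, 4), (442, 327, 15), (440, 331, 16), (439, 335, 18)]
268 [(464, 309, 19), (460, 313, 17), (459, 317, 19), (439, 319, 2), (451, 325, 19), (446, 328, 16), (444, 332, 17), (439, 336, 16)]
269 [(465, 310, 16), (462, 314, 17), (457, 318, 15), (455, 322, 16), (453, 326, 17), (450, 330, 17), (445, 333, 15), (436, 337, 10)]
[0.44292968 0.31699288 0.0201316 ] [0.98220742 0.28288408 0.69882053] 4.15 [ 2.31317447e+01  3.46576910e+01  9.07163950e+01  1.18331896e-03
  5.46248563e+01 -4.90743965e+01]
```

The tips stand about 10 mm above the wrench, at roughly 29 mm, although the reported TCP puts them at 3 mm. I'll open, go down about 25 mm more while watching the force, and grip again.

Request:
{"fn": "move_arm", "kwargs": {"motion": [[[0,0,0],[0,0,0]],[[0,0,0],[0,0,0]],[[0,0,0],[0,0,0]],[[0,0,0],[0,0,0]],[[0,0,0],[0,0,0]],[[0,0,0.1],[0,0,0]],[[0,0,0.1],[0,0,0]],[[0,0,0.1],[0,0,0]],[[0,0,0.1],[0,0,0]],[[0,0,0],[0,0,0]]], "claw": 0}}

```text
time_s: 5.15
position: [0.4426, 0.3168, -0.0007]
tool_rot: [[-0.952, 0.306, -0.001], [0.306, 0.952, -0.001], [0.001, -0.001, -1.0]]
ft_force: [-0.9, -0.8, -0.1]
grip_width: 0.0853
gripper_force: 0.0
```

Run:
```python
from h import *
S=snap('scene')
U,V=np.meshgrid(np.arange(380,512),np.arange(200,300));P=world(S,U,V);F=S['frame'][200:300,380:512].astype(int).sum(2)
m=(F<110)&(P[...,2]<.09)&(np.abs(P[...,0]-.443)<.07)&(np.abs(P[...,1]-.317)<.075)
q=P[m]; w=(q[:,:2]-[.443,.317])@[.306,.952]
for lo,hi in((-.08,-.03),(.03,.08)):
    k=(w>lo)&(w<hi);print(k.sum(),np.sort(q[k,2])[:12].round(3), w[k].min() if k.any() else 0,w[k].max() if k.any() else 0)
o=env.observe();print(o['position'],o['ft_force'],o['grip_width'])
```

```text
156 [0.025 0.026 0.027 0.029 0.029 0.029 0.032 0.034 0.034 0.035 0.036 0.036] -0.0718871117889789 -0.03165173117137792
234 [0.028 0.03  0.03  0.032 0.036 0.036 0.037 0.038 0.039 0.04  0.041 0.041] 0.03052750031529689 0.07426190899494146
[ 4.42769951e-01  3.16894822e-01 -3.18787926e-04] [-0.68718249 -0.16304009 -0.3308076 ] 0.0856429774430199
```

Request:
{"fn": "move_arm", "kwargs": {"motion": [[[0,0,0.07],[0,0,0]],[[0,0,0.07],[0,0,0]],[[0,0,0],[0,0,0]]]}}

```text
time_s: 5.5
position: [0.4427, 0.3168, -0.0073]
tool_rot: [[-0.952, 0.306, -0.001], [0.306, 0.952, -0.0], [0.001, -0.0, -1.0]]
ft_force: [-0.2, 0.7, -0.3]
grip_width: 0.0852
gripper_force: 0.0
```

Request:
{"fn": "move_arm", "kwargs": {"motion": [[[0,0,0],[0,0,0]],[[0,0,0],[0,0,0]],[[0,0,0],[0,0,0]],[[0,0,0],[0,0,0]],[[0,0,0],[0,0,0]],[[0,0,0],[0,0,0]]], "claw": 1, "force": 40}}

```text
time_s: 6.1
position: [0.4429, 0.3168, -0.0066]
tool_rot: [[-0.952, 0.306, 0.0], [0.306, 0.952, -0.0], [-0.0, -0.0, -1.0]]
ft_force: [-1.7, -2.3, 5.2]
grip_width: 0.033
gripper_force: 41.6
```

Request:
{"fn": "move_arm", "kwargs": {"motion": [[[0,0,-0.1],[0,0,0]],[[0,0,-0.4],[0,0,0]],[[0,0,-0.5],[0,0,0]],[[0,0,-0.5],[0,0,0]],[[0,0,-0.5],[0,0,0]],[[0,0,-0.5],[0,0,0]],[[0,0,-0.5],[0,0,0]],[[0,0,-0.5],[0,0,0]],[[0,0,-0.3],[0,0,0]],[[0,0,0],[0,0,0]]], "force": 60}}

```text
time_s: 7.1
position: [0.4434, 0.3173, 0.1846]
tool_rot: [[-0.952, 0.306, 0.003], [0.306, 0.952, 0.001], [-0.002, 0.002, -1.0]]
ft_force: [-0.2, 0.4, -4.1]
grip_width: 0.0327
gripper_force: 61.8
```

Run:
```python
from h import *
o=env.observe();print(o['ft_force'],o['grip_width'],o['gripper_force'],o['wrist_torque'])
plan([.5065,-.0078,.185],160)
```

```text
[-0.23526946  0.38466305 -4.07156782] 0.03270493998262865 61.75457909703255 [-0.0356569  -0.05306547 -0.02068325]
turn first (units) 0.276 then shift mm [-170.47 -283.9    -0.4 ] units [-3.409 -5.678 -0.008] yaw now 162.21 q6 -49.1 t 7.1
```

Request:
{"fn": "move_arm", "kwargs": {"motion": [[[0,0,0],[0,0,0.276]],[[-0.244,-0.405,0],[0,0,0]],[[-0.244,-0.405,0],[0,0,0]],[[-0.244,-0.405,0],[0,0,0]],[[-0.244,-0.405,0],[0,0,0]],[[-0.244,-0.405,0],[0,0,0]],[[-0.244,-0.405,0],[0,0,0]],[[-0.244,-0.405,0],[0,0,0]],[[-0.244,-0.405,0],[0,0,0]],[[-0.244,-0.405,0],[0,0,0]],[[-0.244,-0.405,0],[0,0,0]],[[-0.244,-0.405,0],[0,0,0]],[[-0.244,-0.405,0],[0,0,0]],[[-0.244,-0.405,0],[0,0,0]],[[-0.244,-0.405,0],[0,0,0]],[[0,0,0],[0,0,0]],[[0,0,0],[0,0,0]]]}}

```text
time_s: 8.8
position: [0.5059, -0.0079, 0.1819]
tool_rot: [[-0.939, 0.343, -0.002], [0.343, 0.939, 0.001], [0.003, 0.0, -1.0]]
ft_force: [-0.6, -0.0, -4.8]
grip_width: 0.0325
gripper_force: 61.7
```

Run:
```python
from h import *
plan([.5065,-.0078,.185],160)
im=snap('scene');T=snap('top')
f=cv2.resize(im['frame'][120:240,240:360,::-1],(600,600),interpolation=cv2.INTER_CUBIC)
g=cv2.resize(T['frame'][180:280,205:245,::-1],(200,500),interpolation=cv2.INTER_CUBIC)
W=np.zeros((600,800,3),np.uint8);W[:,:600]=f;W[:500,600:]=g
cv2.imwrite('pics/c5.png',W)
```

```text
turn first (units) -0.008 then shift mm [-0.57  0.27 -3.13] units [-0.011  0.005 -0.063] yaw now 159.94 q6 -84.3 t 8.8
```

View pics/c5.png

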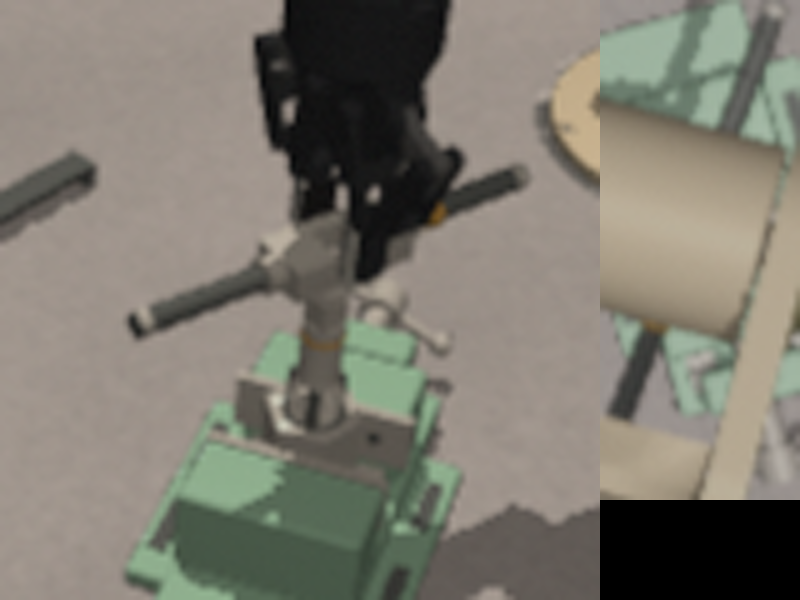

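The scene crop shows the wrench held level above the tap, with its handle ends at (138,323) and (520,175). In the top crop they are at (773,8) and about (622,412). I'll work out the hole's offset from these.

Run:
```python
from h import *
S=load('scene');T=load('top')
z=np.array(.1975);f=lambda im,x,y,s,u0,v0:onz(im,np.array(u0+(x+.5)/s-.5),np.array(v0+(y+.5)/s-.5),z)
a=f(S,138,323,5,240,120);b=f(S,520,175,5,240,120);c=f(T,173,8,5,205,180)
print('scene ends',a,b,'mid',(a+b)/2,np.linalg.norm(a-b),np.degrees(np.arctan2(*(b-a)[[1,0]])),'top end',c)
o=env.observe();print(o['position'],o['ft_force'])
d=np.array([np.cos(np.radians(159.94)),np.sin(np.radians(159.94)),0]);print('centre from top end',c+d*.118)
# depth of handle parts
for n,im in(('S',S),('T',T)):
    P=world(im,*np.meshgrid(np.arange(512.),np.arange(384.)),im['depth'])
    r=P[...,:2]-o['position'][:2];l=r@d[:2];w=r@np.array([-d[1],d[0]])
    m=(abs(w)<.02)&(abs(l)>.07)&(abs(l)<.135)&(P[...,2]>.185)&(P[...,2]<.22)
    for s in(1,-1):
        k=m&(l*s>0); 
        if k.any(): print(n,s,k.sum(),'l range',l[k].min(),l[k].max(),'w mean',w[k].mean(),'z',P[k][:,2].mean(),P[k][:,2].max())
```

```text
scene ends [ 0.61475807 -0.04905336  0.1975    ] [0.39311996 0.03258089 0.1975    ] mid [ 0.50393902 -0.00823624  0.1975    ] 0.23619399902432606 159.78012525572734 top end [ 0.61556211 -0.04530413  0.1975    ]
[ 0.50593451 -0.00716895  0.18239756] [-0.27510057 -0.40850561 -4.09413255]
centre from top end [ 0.5047207  -0.00482966  0.1975    ]
S 1 83 l range 0.07013540746282944 0.11975826247263277 w mean -0.004009225152893222 z 0.20075933001684756 0.20587968338581986
S -1 115 l range -0.12022140937625163 -0.07007662828860085 w mean -0.003347219769462894 z 0.20021787988753853 0.20542168230128877
T 1 85 l range 0.07040463405749822 0.11224692817550334 w mean -0.0019737673202538334 z 0.20150811960168974 0.20768643398309727
T -1 100 l range -0.12060106559420232 -0.07031038169230161 w mean -0.0015979134114194376 z 0.20126419657916322 0.206905508758366
```

```bash
python3 -c "
from h import *
plan([.507,-.008,.165],160)"
```

```text
turn first (units) 0.003 then shift mm [-1.29 -0.42 17.4 ] units [-0.026 -0.008  0.348] yaw now 160.02 q6 -84.3 t 8.9
```

Request:
{"fn": "move_arm", "kwargs": {"motion": [[[-0.026,-0.008,0.1],[0,0,0]],[[0,0,0.1],[0,0,0]],[[0,0,0.1],[0,0,0]],[[0,0,0.048],[0,0,0]],[[0,0,0],[0,0,0]]], "force": 40}}

```text
time_s: 9.4
position: [0.5073, -0.0085, 0.1652]
tool_rot: [[-0.94, 0.342, -0.001], [0.342, 0.94, 0.0], [0.001, -0.0, -1.0]]
ft_force: [-0.6, 0.1, -4.8]
grip_width: 0.0326
gripper_force: 61.7
```

Request:
{"fn": "move_arm", "kwargs": {"motion": [[[0,0,0.02],[0,0,0]],[[0,0,0.02],[0,0,0]],[[0,0,0.02],[0,0,0]],[[0,0,0],[0,0,0]]]}}

```text
time_s: 9.8
position: [0.5075, -0.0087, 0.1626]
tool_rot: [[-0.94, 0.342, -0.0], [0.342, 0.94, 0.0], [0.0, -0.0, -1.0]]
ft_force: [-1.0, 0.3, -4.4]
grip_width: 0.0325
gripper_force: 61.7
```

Request:
{"fn": "move_arm", "kwargs": {"motion": [[[0,0,0.02],[0,0,0]],[[0,0,0.02],[0,0,0]],[[0,0,0.02],[0,0,0]],[[0,0,0],[0,0,0]]]}}

```text
time_s: 10.2
position: [0.5076, -0.0087, 0.1599]
tool_rot: [[-0.94, 0.342, 0.0], [0.342, 0.94, -0.0], [-0.0, -0.0, -1.0]]
ft_force: [-1.4, -0.1, -2.5]
grip_width: 0.0327
gripper_force: 62.1
```

Request:
{"fn": "move_arm", "kwargs": {"motion": [[[0,0,0.02],[0,0,0]],[[0,0,0.02],[0,0,0]],[[0,0,0],[0,0,0]]]}}

```text
time_s: 10.5
position: [0.508, -0.0088, 0.1593]
tool_rot: [[-0.94, 0.342, 0.002], [0.342, 0.94, -0.001], [-0.003, 0.0, -1.0]]
ft_force: [-2.9, 0.7, 11.3]
grip_width: 0.0328
gripper_force: 63.7
```

```bash
python3 -c "
from h import *
o=env.observe();print(o['position'],o['ft_force'],o['wrist_torque'])
plan([.507,-.008,.159],160)"
```

```text
[ 0.50795788 -0.00877426  0.1593304 ] [-2.86058731  0.68403241 11.27839162] [ 0.03214201  0.75074246 -0.02675165]
turn first (units) 0.001 then shift mm [1.16 0.4  0.33] units [0.023 0.008 0.007] yaw now 160.0 q6 -84.4 t 10.5
```

Request:
{"fn": "move_arm", "kwargs": {"motion": [[[0.024,0.006,-0.01],[0,0,0]],[[0,0,0],[0,0,0]],[[0,0,0.01],[0,0,0]],[[0,0,0.01],[0,0,0]],[[0,0,0],[0,0,0]]]}}

```text
time_s: 11.0
position: [0.5077, -0.0086, 0.1593]
tool_rot: [[-0.94, 0.342, 0.005], [0.342, 0.94, -0.002], [-0.005, -0.0, -1.0]]
ft_force: [-0.9, -1.9, 14.1]
grip_width: 0.0326
gripper_force: 64.0
```

Request:
{"fn": "move_arm", "kwargs": {"motion": [[[0,0,0],[0,0,0.2]],[[0,0,0],[0,0,0.2]],[[0,0,0],[0,0,0.2]],[[0,0,0],[0,0,0]]]}}

```text
time_s: 11.4
position: [0.5077, -0.0089, 0.1592]
tool_rot: [[-0.907, 0.42, 0.004], [0.42, 0.907, -0.002], [-0.005, -0.0, -1.0]]
ft_force: [-0.7, -2.6, 13.4]
grip_width: 0.0325
gripper_force: 63.8
```

```bash
python3 -c "
from h import *
o=env.observe();print(o['ft_force'],o['wrist_torque'])
plan([.507,-.008,.159],160)"
```

```text
[-0.74979793 -2.63292336 13.44043774] [-0.57937519  0.404516    0.04796461]
turn first (units) -0.606 then shift mm [0.97 0.6  0.17] units [0.019 0.012 0.003] yaw now 155.16 q6 -79.5 t 11.4
```

```bash
python3 -c "
from h import *
plan([.5057,-.0091,.161],160)"
```

```text
turn first (units) -0.606 then shift mm [ 1.82 -0.88 -1.83] units [ 0.036 -0.018 -0.037] yaw now 155.16 q6 -79.5 t 11.4
```

Request:
{"fn": "move_arm", "kwargs": {"motion": [[[0,0,-0.08],[0,0,-0.3]],[[0,0,0],[0,0,-0.306]],[[0,0,0],[0,0,0]],[[0,0,0],[0,0,0]]]}}

```text
time_s: 11.8
position: [0.5063, -0.0079, 0.1608]
tool_rot: [[-0.94, 0.342, -0.001], [0.342, 0.94, 0.0], [0.001, -0.0, -1.0]]
ft_force: [0.5, -0.7, -5.3]
grip_width: 0.0324
gripper_force: 61.7
```

```bash
python3 -c "
from h import *
o=env.observe();print(o['position'],o['ft_force'],o['wrist_torque'])
plan([.5057,-.0091,.161],160)"
```

```text
[ 0.50628513 -0.00788126  0.16078043] [ 0.5347823  -0.6923751  -5.34234401] [-0.01645665  0.03099115 -0.01047633]
turn first (units) -0.003 then shift mm [ 0.13 -1.35 -0.22] units [ 0.003 -0.027 -0.004] yaw now 159.98 q6 -84.3 t 11.8
```

Request:
{"fn": "move_arm", "kwargs": {"motion": [[[0.003,-0.027,0],[0,0,0]],[[0,0,0.02],[0,0,0]],[[0,0,0.02],[0,0,0]],[[0,0,0.02],[0,0,0]],[[0,0,0],[0,0,0]]]}}

```text
time_s: 12.3
position: [0.5058, -0.0092, 0.158]
tool_rot: [[-0.94, 0.341, -0.0], [0.341, 0.94, 0.0], [0.0, 0.0, -1.0]]
ft_force: [0.1, 0.6, -4.0]
grip_width: 0.0326
gripper_force: 61.7
```

```bash
python3 -c "
from h import *
o=env.observe();print(o['position'],o['ft_force'],o['wrist_torque'])
"
```

```text
[ 0.50582067 -0.00916258  0.15802356] [ 0.05051448  0.56754761 -4.03051093] [-0.02646708  0.0508846  -0.01421693]
```

It has dropped past the earlier contact height with no load, so the square is in the hole. I'll keep going down.

Request:
{"fn": "move_arm", "kwargs": {"motion": [[[0,0,0.04],[0,0,0]],[[0,0,0.04],[0,0,0]],[[0,0,0.04],[0,0,0]],[[0,0,0],[0,0,0]]]}}

```text
time_s: 12.7
position: [0.5058, -0.0092, 0.1519]
tool_rot: [[-0.94, 0.341, -0.001], [0.341, 0.94, 0.0], [0.001, -0.0, -1.0]]
ft_force: [-0.7, -0.0, -4.8]
grip_width: 0.0326
gripper_force: 61.7
```

Request:
{"fn": "move_arm", "kwargs": {"motion": [[[0,0,0.04],[0,0,0]],[[0,0,0.04],[0,0,0]],[[0,0,0.03],[0,0,0]],[[0,0,0],[0,0,0]]]}}

```text
time_s: 13.1
position: [0.5058, -0.0092, 0.1465]
tool_rot: [[-0.94, 0.341, -0.001], [0.341, 0.94, 0.0], [0.001, -0.0, -1.0]]
ft_force: [0.8, -0.1, -4.6]
grip_width: 0.0324
gripper_force: 61.7
```

```bash
python3 -c "
from h import *
o=env.observe();print(o['position'],o['ft_force'],o['wrist_torque'])
"
```

```text
[ 0.50577872 -0.00916844  0.14648156] [ 0.83612571 -0.05240789 -4.56033881] [0.01257598 0.01708031 0.01669566]
```

Request:
{"fn": "move_arm", "kwargs": {"motion": [[[0,0,0.03],[0,0,0.25]],[[0,0,0],[0,0,0.25]],[[0,0,0],[0,0,0]]]}}

```text
time_s: 13.4
position: [0.5058, -0.0093, 0.1452]
tool_rot: [[-0.914, 0.406, -0.0], [0.406, 0.914, -0.0], [0.0, -0.0, -1.0]]
ft_force: [0.2, -0.9, -5.0]
grip_width: 0.0327
gripper_force: 61.6
```

```bash
cat >> h.py <<'E'
def st():
    o=env.observe();R=o['tool_rot'];print('t',o['time_s'],'p',o['position'].round(4),'yaw',np.degrees(np.arctan2(R[1,0],R[0,0])).round(2),'q6',o['q'][5].round(1),'F',o['ft_force'].round(1),'T',o['wrist_torque'].round(3),o['grip_width'].round(4))
E
python3 -c "
from h import *
st()"
```

```text
Traceback (most recent call last):
  File "h.py", line 19, in st
    o=env.observe();R=o['tool_rot'];print('t',o['time_s'],'p',o['position'].round(4),'yaw',np.degrees(np.arctan2(R[1,0],R[0,0])).round(2),'q6',o['q'][5].round(1),'F',o['ft_force'].round(1),'T',o['wrist_torque'].round(3),o['grip_width'].round(4))
                                                                                                                                                                                                                            ^^^^^^^^^^^^^^^^^^^^^
AttributeError: 'float' object has no attribute 'round'
```

Request:
{"fn": "move_arm", "kwargs": {"motion": [[[0,0,0],[0,0,0.25]],[[0,0,0],[0,0,0.25]],[[0,0,0],[0,0,0]]]}}

```text
time_s: 13.7
position: [0.5056, -0.0094, 0.1452]
tool_rot: [[-0.884, 0.468, -0.001], [0.468, 0.884, -0.0], [0.001, -0.001, -1.0]]
ft_force: [-0.6, -2.5, -5.2]
grip_width: 0.0326
gripper_force: 61.7
```

```bash
python3 -c "
from h import *
st()"
```

```text
Traceback (most recent call last):
  File "h.py", line 19, in st
    o=env.observe();R=o['tool_rot'];print('t',o['time_s'],'p',o['position'].round(4),'yaw',np.degrees(np.arctan2(R[1,0],R[0,0])).round(2),'q6',o['q'][5].round(1),'F',o['ft_force'].round(1),'T',o['wrist_torque'].round(3),o['grip_width'].round(4))
                                                                                                                                                                                                                            ^^^^^^^^^^^^^^^^^^^^^
AttributeError: 'float' object has no attribute 'round'
```

```bash
sed -i "s/,o\['grip_width'\].round(4))/)/" h.py; python3 -c "
from h import *
st()"
```

```text
t 13.7 p [ 0.5056 -0.0094  0.1452] yaw 152.08 q6 -76.5 F [-0.6 -2.5 -5.2] T [-0.333  0.273  0.152]
```

Request:
{"fn": "move_arm", "kwargs": {"motion": [[[0,0,0.001],[0,0,0.3]],[[0,0,0.001],[0,0,0.5]],[[0,0,0.001],[0,0,0.63]],[[0,0,0.001],[0,0,0.63]],[[0,0,0.001],[0,0,0.63]],[[0,0,0.001],[0,0,0.63]],[[0,0,0.001],[0,0,0.63]],[[0,0,0.001],[0,0,0.63]],[[0,0,0.001],[0,0,0.63]],[[0,0,0.001],[0,0,0.63]],[[0,0,0.001],[0,0,0.63]],[[0,0,0.001],[0,0,0.63]],[[0,0,0.001],[0,0,0.63]],[[0,0,0.001],[0,0,0.63]]]}}

```text
time_s: 15.1
position: [0.5056, -0.0094, 0.1445]
tool_rot: [[0.086, 0.996, -0.001], [0.996, -0.086, -0.001], [-0.001, -0.001, -1.0]]
ft_force: [-2.6, -1.9, -5.2]
grip_width: 0.0324
gripper_force: 61.7
```

```bash
python3 -c "
from h import *
st()"
```

```text
t 15.1 p [ 0.5056 -0.0094  0.1445] yaw 85.08 q6 -9.5 F [-2.6 -1.9 -5.2] T [-0.402  0.422  0.198]
```

Request:
{"fn": "move_arm", "kwargs": {"motion": [[[0,0,0.001],[0,0,0.7]],[[0,0,0.001],[0,0,0.7]],[[0,0,0.001],[0,0,0.7]],[[0,0,0.001],[0,0,0.7]],[[0,0,0.001],[0,0,0.7]],[[0,0,0.001],[0,0,0.7]],[[0,0,0.001],[0,0,0.7]],[[0,0,0.001],[0,0,0.7]],[[0,0,0.001],[0,0,0.7]],[[0,0,0.001],[0,0,0.7]],[[0,0,0.001],[0,0,0.7]],[[0,0,0.001],[0,0,0.7]],[[0,0,0.001],[0,0,0.7]],[[0,0,0.001],[0,0,0.7]],[[0,0,0.001],[0,0,0.7]],[[0,0,0.001],[0,0,0.7]],[[0,0,0.001],[0,0,0.7]],[[0,0,0.001],[0,0,0.7]],[[0,0,0.001],[0,0,0.7]],[[0,0,0.001],[0,0,0.7]]]}}

```text
time_s: 17.1
position: [0.5055, -0.0094, 0.1434]
tool_rot: [[0.891, -0.453, -0.001], [-0.453, -0.891, -0.0], [-0.001, 0.001, -1.0]]
ft_force: [-2.0, -1.9, -4.7]
grip_width: 0.0325
gripper_force: 61.7
```

```bash
python3 -c "
from h import *
st()"
```

```text
t 17.1 p [ 0.5055 -0.0094  0.1434] yaw -26.95 q6 102.5 F [-2.  -1.9 -4.7] T [-0.385  0.384  0.206]
```

Request:
{"fn": "move_arm", "kwargs": {"motion": [[[0,0,0],[0,0,0.4]],[[0,0,0],[0,0,0.2]],[[0,0,0],[0,0,0]],[[0,0,-0.001],[0,0,-0.5]],[[0,0,-0.001],[0,0,-0.7]],[[0,0,-0.001],[0,0,-0.7]],[[0,0,-0.001],[0,0,-0.7]],[[0,0,-0.001],[0,0,-0.7]],[[0,0,-0.001],[0,0,-0.7]],[[0,0,-0.001],[0,0,-0.7]],[[0,0,-0.001],[0,0,-0.7]],[[0,0,-0.001],[0,0,-0.7]],[[0,0,-0.001],[0,0,-0.7]],[[0,0,-0.001],[0,0,-0.7]],[[0,0,-0.001],[0,0,-0.7]],[[0,0,-0.001],[0,0,-0.7]],[[0,0,-0.001],[0,0,-0.7]],[[0,0,-0.001],[0,0,-0.7]],[[0,0,-0.001],[0,0,-0.7]]]}}

```text
time_s: 19.0
position: [0.5056, -0.0093, 0.1443]
tool_rot: [[0.55, 0.835, -0.001], [0.835, -0.55, -0.0], [-0.0, -0.001, -1.0]]
ft_force: [-4.2, -1.5, -4.1]
grip_width: 0.0326
gripper_force: 61.8
```

```bash
python3 -c "
from h import *
st()"
```

```text
t 19.0 p [ 0.5056 -0.0093  0.1443] yaw 56.67 q6 18.9 F [-4.2 -1.5 -4.1] T [-0.469  0.623 -0.226]
```

Request:
{"fn": "move_arm", "kwargs": {"motion": [[[0,0,-0.001],[0,0,-0.7]],[[0,0,-0.001],[0,0,-0.7]],[[0,0,-0.001],[0,0,-0.7]],[[0,0,0],[0,0,-0.4]],[[0,0,0],[0,0,0]],[[0,0,0.001],[0,0,0.7]],[[0,0,0.001],[0,0,0.7]],[[0,0,0.001],[0,0,0.7]],[[0,0,0.001],[0,0,0.7]],[[0,0,0.001],[0,0,0.7]],[[0,0,0.001],[0,0,0.7]],[[0,0,0.001],[0,0,0.7]],[[0,0,0.001],[0,0,0.7]],[[0,0,0.001],[0,0,0.7]],[[0,0,0.001],[0,0,0.7]],[[0,0,0.001],[0,0,0.7]],[[0,0,0.001],[0,0,0.7]],[[0,0,0.001],[0,0,0.7]],[[0,0,0.001],[0,0,0.7]],[[0,0,0.001],[0,0,0.7]]]}}

```text
time_s: 21.0
position: [0.5057, -0.0093, 0.1438]
tool_rot: [[0.991, -0.137, -0.001], [-0.137, -0.991, -0.0], [-0.001, 0.001, -1.0]]
ft_force: [-3.9, -2.8, -3.3]
grip_width: 0.0329
gripper_force: 61.9
```

```bash
python3 -c "
from h import *
st()"
```

```text
t 21.0 p [ 0.5057 -0.0093  0.1438] yaw -7.88 q6 83.4 F [-3.9 -2.8 -3.3] T [-0.465  0.669  0.227]
```

Request:
{"fn": "move_arm", "kwargs": {"motion": [[[0,0,0],[0,0,0]],[[0,0,0],[0,0,0]],[[0,0,0],[0,0,0]],[[0,0,0],[0,0,0]],[[0,0,-0.2],[0,0,0]],[[0,0,-0.2],[0,0,0]],[[0,0,-0.2],[0,0,0]],[[0,0,0],[0,0,-0.9]],[[0,0,0],[0,0,-0.9]],[[0,0,0],[0,0,-0.9]],[[0,0,0],[0,0,-0.9]],[[0,0,0],[0,0,-0.9]],[[0,0,0],[0,0,-0.9]],[[0,0,0],[0,0,-0.9]],[[0,0,0],[0,0,-0.9]],[[0,0,0],[0,0,-0.9]],[[0,0,0],[0,0,-0.9]],[[0,0,0],[0,0,-0.9]],[[0,0,0],[0,0,-0.9]]], "claw": 0}}

```text
time_s: 22.9
position: [0.5061, -0.0092, 0.1747]
tool_rot: [[0.19, 0.982, 0.001], [0.982, -0.19, -0.0], [-0.0, 0.001, -1.0]]
ft_force: [-0.4, -0.0, 0.4]
grip_width: 0.0852
gripper_force: 0.0
```

Request:
{"fn": "move_arm", "kwargs": {"motion": [[[0,0,0],[0,0,-0.9]],[[0,0,0],[0,0,-0.9]],[[0,0,0],[0,0,-0.9]],[[0,0,0],[0,0,-0.9]],[[0,0,0],[0,0,-0.9]],[[0,0,0],[0,0,-0.9]],[[0,0,0],[0,0,-0.9]],[[0,0,0],[0,0,-0.9]],[[0,0,0],[0,0,-0.9]],[[0,0,0],[0,0,-0.9]],[[0,0,0],[0,0,-0.9]],[[0,0,0],[0,0,-0.9]],[[0,0,0],[0,0,-0.9]],[[0,0,0],[0,0,0]],[[0,0,0],[0,0,0]]]}}

```text
time_s: 24.4
position: [0.506, -0.0092, 0.1743]
tool_rot: [[-0.991, 0.136, 0.001], [0.136, 0.991, -0.0], [-0.001, -0.0, -1.0]]
ft_force: [-0.6, -0.1, 0.2]
grip_width: 0.0854
gripper_force: 0.0
```

Run:
```python
from h import *
st()
plan([.5057,-.0093,.1425],172.1)
S=snap('scene')
P=world(S,*np.meshgrid(np.arange(512.),np.arange(384.)),S['depth']);r=P[...,:2]-[.506,-.009]
R=np.hypot(r[...,0],r[...,1]);m=(R>.06)&(R<.13)&(P[...,2]>.145)&(P[...,2]<.185);q=P[m]
c=q[:,:2].mean(0);v=np.linalg.svd(q[:,:2]-c)[2][0];print(m.sum(),c,np.degrees(np.arctan2(v[1],v[0])),q[:,2].max())
for s in(1,-1):
    k=((q[:,:2]-[.506,-.009])@v)*s>0;print(q[k][:,2].mean(),np.percentile(q[k][:,2],95))
cv2.imwrite('pics/c6.png',cv2.resize(S['frame'][120:220,240:360,::-1],(720,600),interpolation=cv2.INTER_CUBIC))
```

```text
t 24.4 p [ 0.506  -0.0092  0.1743] yaw 172.17 q6 -96.6 F [-0.6 -0.1  0.2] T [ 0.032 -0.021  0.013]
turn first (units) 0.009 then shift mm [ 0.33 -0.11 31.77] units [ 0.007 -0.002  0.635] yaw now 172.17 q6 -96.6 t 24.4
139 [ 0.57970176 -0.00241009] 4.116038677209803 0.16609442201504687
0.1606975642077289 0.16516513380375442
0.1624062440368415 0.16399724473057076
```

View pics/c6.png

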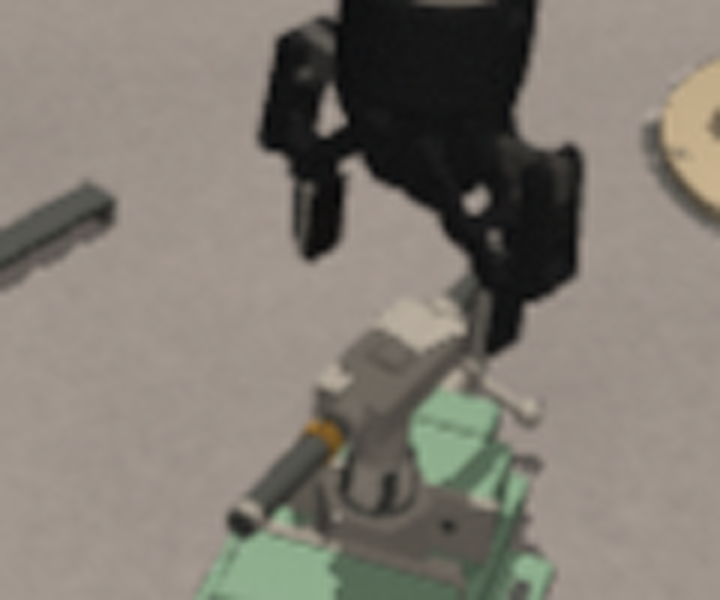

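The wrench lies level on the shoulder, collar now toward the camera, and it has sprung back a few degrees within its play. I'll go down at a slightly matched angle and grip again.

Request:
{"fn": "move_arm", "kwargs": {"motion": [[[0.007,0,0.15],[0,0,-0.5]],[[0,0,0.2],[0,0,0]],[[0,0,0.2],[0,0,0]],[[0,0,0.09],[0,0,0]],[[0,0,0],[0,0,0]]]}}

```text
time_s: 24.95
position: [0.5053, -0.0091, 0.1409]
tool_rot: [[-0.998, 0.065, -0.002], [0.065, 0.998, 0.0], [0.002, 0.0, -1.0]]
ft_force: [0.1, 0.2, 0.7]
grip_width: 0.0857
gripper_force: 0.0
```

Request:
{"fn": "move_arm", "kwargs": {"motion": [[[0,0,0],[0,0,0]],[[0,0,0],[0,0,0]],[[0,0,0],[0,0,0]],[[0,0,0],[0,0,0]],[[0,0,0],[0,0,0]],[[0,0,0],[0,0,0]]], "claw": 1, "force": 60}}

```text
time_s: 25.55
position: [0.5058, -0.0093, 0.1423]
tool_rot: [[-0.998, 0.064, 0.001], [0.064, 0.998, -0.001], [-0.001, -0.0, -1.0]]
ft_force: [-1.2, -1.0, 5.3]
grip_width: 0.0336
gripper_force: 57.6
```

```bash
python3 -c "
from h import *
st()"
```

```text
t 25.55 p [ 0.5058 -0.0093  0.1423] yaw 176.36 q6 -100.8 F [-1.2 -1.   5.3] T [-0.114  0.177  0.081]
```

Request:
{"fn": "move_arm", "kwargs": {"motion": [[[0,0,-0.01],[0,0,0.4]],[[0,0,0],[0,0,0.7]],[[0,0,0.001],[0,0,0.75]],[[0,0,0.001],[0,0,0.75]],[[0,0,0.001],[0,0,0.75]],[[0,0,0.001],[0,0,0.75]],[[0,0,0.001],[0,0,0.75]],[[0,0,0.001],[0,0,0.75]],[[0,0,0.001],[0,0,0.75]],[[0,0,0.001],[0,0,0.75]],[[0,0,0.001],[0,0,0.75]],[[0,0,0.001],[0,0,0.75]],[[0,0,0.001],[0,0,0.75]],[[0,0,0.001],[0,0,0.75]],[[0,0,0.001],[0,0,0.75]],[[0,0,0.001],[0,0,0.75]],[[0,0,0.001],[0,0,0.75]],[[0,0,0.001],[0,0,0.75]],[[0,0,0.001],[0,0,0.75]],[[0,0,0.001],[0,0,0.7]]]}}

```text
time_s: 27.55
position: [0.5054, -0.0096, 0.1414]
tool_rot: [[0.504, 0.864, -0.0], [0.864, -0.504, -0.001], [-0.001, 0.0, -1.0]]
ft_force: [-0.2, -2.0, 2.4]
grip_width: 0.0335
gripper_force: 59.5
```

```bash
python3 -c "
from h import *
st()"
```

```text
t 27.55 p [ 0.5054 -0.0096  0.1414] yaw 59.74 q6 15.8 F [-0.2 -2.   2.4] T [-0.438  0.295  0.221]
```

Request:
{"fn": "move_arm", "kwargs": {"motion": [[[0,0,0],[0,0,0.25]],[[0,0,0],[0,0,0]],[[0,0,-0.001],[0,0,-0.5]],[[0,0,-0.001],[0,0,-0.75]],[[0,0,-0.001],[0,0,-0.75]],[[0,0,-0.001],[0,0,-0.75]],[[0,0,-0.001],[0,0,-0.75]],[[0,0,-0.001],[0,0,-0.75]],[[0,0,-0.001],[0,0,-0.75]],[[0,0,-0.001],[0,0,-0.75]],[[0,0,-0.001],[0,0,-0.75]],[[0,0,-0.001],[0,0,-0.75]],[[0,0,-0.001],[0,0,-0.75]],[[0,0,-0.001],[0,0,-0.75]],[[0,0,-0.001],[0,0,-0.75]],[[0,0,-0.001],[0,0,-0.75]],[[0,0,-0.001],[0,0,-0.75]],[[0,0,-0.001],[0,0,-0.75]],[[0,0,-0.001],[0,0,-0.75]],[[0,0,-0.001],[0,0,-0.75]]]}}

```text
time_s: 29.55
position: [0.5056, -0.0094, 0.1422]
tool_rot: [[-0.962, 0.272, 0.0], [0.272, 0.962, -0.0], [-0.0, -0.0, -1.0]]
ft_force: [-0.2, -1.5, 0.9]
grip_width: 0.0338
gripper_force: 57.5
```

```bash
python3 -c "
from h import *
st()"
```

```text
t 29.55 p [ 0.5056 -0.0094  0.1422] yaw 164.24 q6 -88.7 F [-0.2 -1.5  0.9] T [-0.47   0.102 -0.197]
```

Request:
{"fn": "move_arm", "kwargs": {"motion": [[[0,0,0],[0,0,-0.25]],[[0,0,0],[0,0,0]],[[0,0,0.001],[0,0,0.75]],[[0,0,0.001],[0,0,0.75]],[[0,0,0.001],[0,0,0.75]],[[0,0,0.001],[0,0,0.75]],[[0,0,0.001],[0,0,0.75]],[[0,0,0.001],[0,0,0.75]],[[0,0,0.001],[0,0,0.75]],[[0,0,0.001],[0,0,0.75]],[[0,0,0.001],[0,0,0.75]],[[0,0,0.001],[0,0,0.75]],[[0,0,0.001],[0,0,0.75]],[[0,0,0.001],[0,0,0.75]],[[0,0,0.001],[0,0,0.75]],[[0,0,0.001],[0,0,0.75]],[[0,0,0.001],[0,0,0.75]],[[0,0,0.001],[0,0,0.75]],[[0,0,0.001],[0,0,0.75]],[[0,0,0.001],[0,0,0.75]]]}}

```text
time_s: 31.55
position: [0.5054, -0.0095, 0.1414]
tool_rot: [[0.534, 0.845, -0.0], [0.845, -0.534, -0.001], [-0.001, 0.0, -1.0]]
ft_force: [-1.9, -3.2, 2.4]
grip_width: 0.0334
gripper_force: 61.4
```

Request:
{"fn": "move_arm", "kwargs": {"motion": [[[0,0,0.001],[0,0,0.6]],[[0,0,0.001],[0,0,0.6]],[[0,0,0.001],[0,0,0.6]],[[0,0,0.001],[0,0,0.6]],[[0,0,0.001],[0,0,0.6]],[[0,0,0.001],[0,0,0.6]],[[0,0,0.001],[0,0,0.6]],[[0,0,0.001],[0,0,0.6]],[[0,0,0.001],[0,0,0.6]],[[0,0,0.001],[0,0,0.6]],[[0,0,0.001],[0,0,0.5]],[[0,0,0],[0,0,0.3]],[[0,0,0],[0,0,0.1]],[[0,0,0],[0,0,0]]]}}

```text
time_s: 32.95
position: [0.5053, -0.0093, 0.1408]
tool_rot: [[0.999, 0.049, -0.001], [0.049, -0.999, -0.0], [-0.001, 0.0, -1.0]]
ft_force: [-2.9, -3.5, 3.1]
grip_width: 0.0336
gripper_force: 61.2
```

```bash
python3 -c "
from h import *
st()"
```

```text
t 32.95 p [ 0.5053 -0.0093  0.1408] yaw 2.79 q6 72.7 F [-2.9 -3.5  3.1] T [-0.627  0.5    0.163]
```

Request:
{"fn": "move_arm", "kwargs": {"motion": [[[0,0,0],[0,0,0.25]],[[0,0,0],[0,0,0.25]],[[0,0,0],[0,0,0.25]],[[0,0,0],[0,0,0]]]}}

```text
time_s: 33.35
position: [0.5053, -0.0093, 0.1408]
tool_rot: [[0.998, -0.056, -0.001], [-0.056, -0.998, -0.0], [-0.001, 0.0, -1.0]]
ft_force: [-3.4, -3.8, 3.0]
grip_width: 0.0334
gripper_force: 61.2
```

```bash
python3 -c "
from h import *
st()"
```

```text
t 33.35 p [ 0.5053 -0.0093  0.1408] yaw -3.21 q6 78.7 F [-3.4 -3.8  3. ] T [-0.647  0.501  0.131]
```

Request:
{"fn": "move_arm", "kwargs": {"motion": [[[0,0,0.002],[0,0,0.25]],[[0,0,0],[0,0,0.25]],[[0,0,0],[0,0,0]]]}}

```text
time_s: 33.65
position: [0.5054, -0.0093, 0.1407]
tool_rot: [[0.992, -0.125, -0.0], [-0.125, -0.992, -0.0], [-0.0, 0.0, -1.0]]
ft_force: [-3.5, -3.6, 3.5]
grip_width: 0.0336
gripper_force: 61.2
```

```bash
python3 -c "
from h import *
st()"
```

```text
t 33.65 p [ 0.5054 -0.0093  0.1407] yaw -7.18 q6 82.7 F [-3.5 -3.6  3.5] T [-0.621  0.629  0.178]
```

Request:
{"fn": "move_arm", "kwargs": {"motion": [[[0,0,0.002],[0,0,0.25]],[[0,0,0],[0,0,0.25]],[[0,0,0],[0,0,0]]]}}

```text
time_s: 33.95
position: [0.5054, -0.0092, 0.1407]
tool_rot: [[0.981, -0.194, -0.0], [-0.194, -0.981, -0.0], [-0.0, 0.0, -1.0]]
ft_force: [-3.6, -3.3, 4.2]
grip_width: 0.0334
gripper_force: 61.3
```

```bash
python3 -c "
from h import *
st()"
```

```text
t 33.95 p [ 0.5054 -0.0092  0.1407] yaw -11.17 q6 86.7 F [-3.6 -3.3  4.2] T [-0.704  0.623  0.193]
```

Request:
{"fn": "move_arm", "kwargs": {"motion": [[[0,0,0],[0,0,0.25]],[[0,0,0],[0,0,0.25]],[[0,0,0],[0,0,0]]]}}

```text
time_s: 34.25
position: [0.5054, -0.0092, 0.1406]
tool_rot: [[0.965, -0.262, -0.0], [-0.262, -0.965, -0.0], [-0.0, 0.0, -1.0]]
ft_force: [-3.0, -3.8, 3.0]
grip_width: 0.0339
gripper_force: 61.3
```

```bash
python3 -c "
from h import *
st()"
```

```text
t 34.25 p [ 0.5054 -0.0092  0.1406] yaw -15.17 q6 90.7 F [-3.  -3.8  3. ] T [-0.667  0.688  0.226]
```

Request:
{"fn": "move_arm", "kwargs": {"motion": [[[0,0,0],[0,0,0.25]],[[0,0,0],[0,0,0.25]],[[0,0,0],[0,0,0]]]}}

```text
time_s: 34.55
position: [0.5054, -0.0092, 0.1406]
tool_rot: [[0.945, -0.328, -0.0], [-0.328, -0.945, -0.0], [-0.0, 0.0, -1.0]]
ft_force: [-3.8, -3.9, 3.8]
grip_width: 0.0336
gripper_force: 61.4
```

```bash
python3 -c "
from h import *
st()"
```

```text
t 34.55 p [ 0.5054 -0.0092  0.1406] yaw -19.15 q6 94.7 F [-3.8 -3.9  3.8] T [-0.678  0.633  0.18 ]
```

Request:
{"fn": "move_arm", "kwargs": {"motion": [[[0,0,0.002],[0,0,0.25]],[[0,0,0],[0,0,0.25]],[[0,0,0],[0,0,0]]]}}

```text
time_s: 34.85
position: [0.5055, -0.0092, 0.1406]
tool_rot: [[0.92, -0.393, -0.0], [-0.393, -0.92, -0.0], [-0.0, 0.0, -1.0]]
ft_force: [-4.4, -3.8, 3.9]
grip_width: 0.0337
gripper_force: 62.6
```

```bash
python3 -c "
from h import *
st()"
```

```text
t 34.85 p [ 0.5055 -0.0092  0.1406] yaw -23.12 q6 98.7 F [-4.4 -3.8  3.9] T [-0.651  0.68   0.347]
```

Request:
{"fn": "move_arm", "kwargs": {"motion": [[[0,0,0],[0,0,0.2]],[[0,0,0],[0,0,0]]]}}

```text
time_s: 35.05
position: [0.5055, -0.0092, 0.1405]
tool_rot: [[0.908, -0.418, -0.0], [-0.418, -0.908, -0.0], [-0.0, 0.0, -1.0]]
ft_force: [-4.0, -3.8, 4.6]
grip_width: 0.0333
gripper_force: 63.0
```

```bash
python3 -c "
from h import *
st()"
```

```text
t 35.05 p [ 0.5055 -0.0092  0.1405] yaw -24.7 q6 100.2 F [-4.  -3.8  4.6] T [-0.567  0.651  0.359]
```

Request:
{"fn": "move_arm", "kwargs": {"motion": [[[0,0,0],[0,0,0.15]],[[0,0,0],[0,0,0]]]}}

```text
time_s: 35.25
position: [0.5055, -0.0092, 0.1406]
tool_rot: [[0.9, -0.437, -0.0], [-0.437, -0.9, -0.0], [0.0, 0.0, -1.0]]
ft_force: [-4.2, -3.0, 4.9]
grip_width: 0.0333
gripper_force: 63.4
```

```bash
python3 -c "
from h import *
st()"
```

```text
t 35.25 p [ 0.5055 -0.0092  0.1406] yaw -25.89 q6 101.4 F [-4.2 -3.   4.9] T [-0.59   0.667  0.423]
```

Request:
{"fn": "move_arm", "kwargs": {"motion": [[[0,0,0],[0,0,0.12]],[[0,0,0],[0,0,0]]]}}

```text
time_s: 35.45
position: [0.5055, -0.0092, 0.1406]
tool_rot: [[0.892, -0.452, -0.0], [-0.452, -0.892, -0.0], [-0.0, 0.0, -1.0]]
ft_force: [-3.5, -3.2, 4.6]
grip_width: 0.0333
gripper_force: 63.7
```

```bash
python3 -c "
from h import *
st()
env.observe();viewer.get_image('top');st();viewer.get_image('top');st()"
```

```text
t 35.45 p [ 0.5055 -0.0092  0.1406] yaw -26.84 q6 102.4 F [-3.5 -3.2  4.6] T [-0.537  0.666  0.454]
t 35.5 p [ 0.5055 -0.0091  0.1406] yaw -26.82 q6 102.4 F [-4.7 -3.4  4.7] T [-0.614  0.622  0.398]
t 35.55 p [ 0.5055 -0.0091  0.1406] yaw -26.82 q6 102.4 F [-3.1 -2.6  3.7] T [-0.603  0.658  0.397]
```

Request:
{"fn": "move_arm", "kwargs": {"motion": [[[0,0,0],[0,0,0.15]],[[0,0,0],[0,0,0]]]}}

```text
time_s: 35.75
position: [0.5055, -0.0092, 0.1406]
tool_rot: [[0.883, -0.47, -0.0], [-0.47, -0.883, -0.0], [-0.0, 0.0, -1.0]]
ft_force: [-4.3, -3.5, 4.6]
grip_width: 0.0338
gripper_force: 64.0
```

```bash
python3 -c "
from h import *
st()
viewer.get_image('top');st();viewer.get_image('top');st()"
```

```text
t 35.75 p [ 0.5055 -0.0092  0.1406] yaw -28.05 q6 103.6 F [-4.3 -3.5  4.6] T [-0.596  0.646  0.485]
t 35.8 p [ 0.5055 -0.0092  0.1406] yaw -28.02 q6 103.6 F [-4.  -3.7  4.2] T [-0.608  0.664  0.452]
t 35.85 p [ 0.5055 -0.0091  0.1406] yaw -28.01 q6 103.5 F [-4.8 -2.8  3.4] T [-0.608  0.596  0.553]
```

Request:
{"fn": "move_arm", "kwargs": {"motion": [[[0,0,0],[0,0,-0.2]],[[0,0,0],[0,0,-0.2]],[[0,0,0],[0,0,0]]]}}

```text
time_s: 36.15
position: [0.5054, -0.0091, 0.1405]
tool_rot: [[0.908, -0.419, -0.0], [-0.419, -0.908, -0.0], [-0.0, 0.0, -1.0]]
ft_force: [-2.9, -3.7, 4.8]
grip_width: 0.0331
gripper_force: 62.3
```

Request:
{"fn": "move_arm", "kwargs": {"motion": [[[0,0,0],[0,0,0]],[[0,0,0],[0,0,0]],[[0,0,0],[0,0,0]],[[0,0,0],[0,0,0]],[[0,0,0],[0,0,0]],[[0,0,-0.1],[0,0,0]],[[0,0,-0.3],[0,0,0]],[[0,0,-0.5],[0,0,0]],[[0,0,-0.5],[0,0,0]],[[0,0,-0.5],[0,0,0]],[[0,0,-0.3],[0,0,0]],[[0,0,0],[0,0,0]],[[0,0,0],[0,0,0]],[[0,0,0],[0,0,0]]], "claw": 0}}

```text
time_s: 37.55
position: [0.5051, -0.0091, 0.2494]
tool_rot: [[0.906, -0.423, -0.002], [-0.423, -0.906, 0.001], [-0.002, 0.0, -1.0]]
ft_force: [-0.9, -0.3, 0.6]
grip_width: 0.0855
gripper_force: 0.0
```

Run:
```python
from h import *
st()
S=snap('scene')
cv2.imwrite('pics/c7.png',cv2.resize(S['frame'][120:240,230:390,::-1],(800,600),interpolation=cv2.INTER_CUBIC))
```

```text
t 37.55 p [ 0.5051 -0.0091  0.2494] yaw -25.0 q6 100.5 F [-0.9 -0.3  0.6] T [ 0.021 -0.034  0.035]
```

View pics/c7.png

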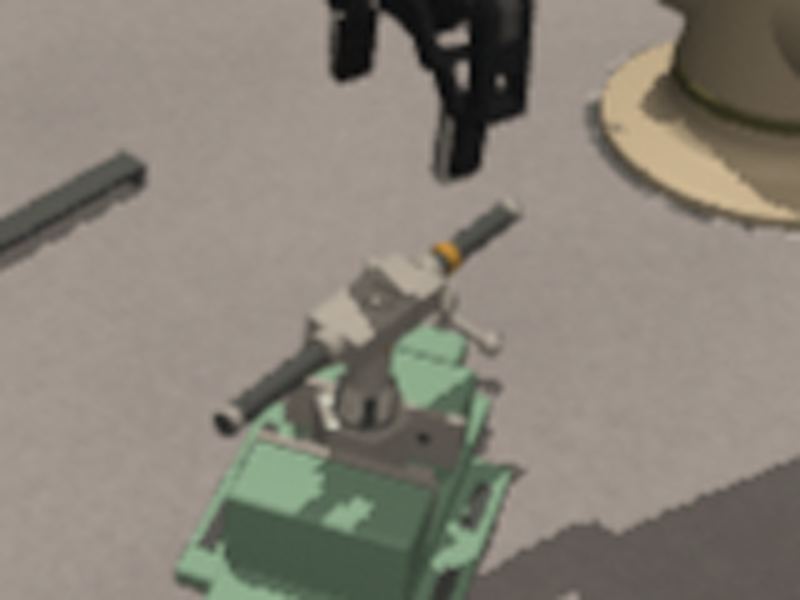

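Run:
```python
from h import *
S=load('scene')
f=lambda x,y:onz(S,np.array(230+(x+.5)/5-.5),np.array(120+(y+.5)/5-.5),np.array(.155))
a=f(228,420);b=f(512,210);print(a,b,np.linalg.norm(a-b),(a+b)/2,np.degrees(np.arctan2(*(a-b)[[1,0]])))
```

```text
[ 0.61901618 -0.01982676  0.155     ] [3.85531562e-01 2.90390238e-04 1.55000000e-01] 0.23434967017503455 [ 0.50227387 -0.00976819  0.155     ] -4.924471536765305
```

```bash
python3 -c "
from h import *
print(env.close_job())"
```

```text
the job is handed in; nothing more can be done
None
```

The job is handed in, with no verdict shown: the tap was worked half in, quarter back, half in, quarter back, then bottomed about 350° in and nipped at roughly 0.5 Nm. The wrench was let go level on its square, where it sprang back about 20°; that is mostly play and wind-up, but the thread may have eased back a few degrees.

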